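Spread a snap ring over a rotator spindle and hold it at the groove

TASK

Lift the loose grey cap off the spindle of the tube rotator and leave it in the steel tray. Then take the snap-ring pliers out of their stand, squeeze their handles fully so that the ring spreads wide, and from above slide the spread ring down over the upright spindle until it is at the groove at the spindle's foot, down at the boss. Finish there while still holding the pliers squeezed, upright, with the ring spread in place around the groove; do not push the other things about.

Things in the scene. Friction and masses are not known exactly. Their poses are not given: they have to be found in the camera images.
- rotator: tube rotator, fixed: white housing 140 x 140 x 45 mm, on it a rotor disc of 116 mm diameter (top at 60 mm), a boss of 48 mm diameter (flat top at 72 mm), then the upright steel spindle of 22 mm diameter, its end at 108 mm (last 3 mm taper to 20 mm diameter). Origin: centre of the underside, on the spindle's axis.
- groove (a point): centre of the spindle's groove, on the spindle's axis, 76 mm above the bench and 32 mm below the spindle's end. The groove (17 mm diameter, 8 mm high) begins at the boss's flat top, 4 mm below this point; a ring lying on the boss is in the groove.
- cap: loose grey protective cap standing mouth down on the boss over the spindle: outer diameter 38 mm, inner 29 mm, 46 mm tall, 30 to 55 g. Origin: centre of its open underside; z up through its closed top.
- cap_mid (a point): middle of the cap, on its axis, 23 mm above its origin.
- tray: low steel parts tray, fixed, 130 x 130 mm, 22 mm tall, walls and floor 3 mm, sides along its x and y. Origin: centre of its underside.
- stand: forked stand of the pliers, fixed: base 110 x 90 x 8 mm with two aluminium posts (36 mm along x, 14 mm along y, inner faces 50 mm apart, top at 80 mm, with lips to 85 mm) on either side (y). Origin on the base, under the pliers' pivot.
- pliers: snap-ring pliers, about 0.23 kg, upright in the stand, the snap ring already on their tips. Origin at the pivot, 83 mm above the bench; z up, x towards the ring, y from right to left handle. At the pivot a guard bar (21 x 68 x 6 mm, long along y) lies on the stand's posts: the pliers lift straight out. Legs run down from the pivot to the ring, within 4 mm of x = 0.
- handles (a point): middle between the two upright handles, 47 mm above the pivot. They are 16 mm wide along x, 20 to 80 mm above the pivot. Over their outer faces (along y): 46 mm here (52 mm at the top) at rest, 36 mm and parallel when fully squeezed to the stop. Squeezing them spreads the ring; a spring (about 7 N here at full spread) closes it when let go.
- ring (a point): centre of the snap ring, 24 mm along x and 60 mm below the pivot. The ring is a level split ring of 5 mm wide, 4 mm thick steel: fully spread 30 mm inside and 40 mm outside diameter; closed, it narrows along y to 17 mm inside and cannot pass the spindle.
- jaw_left (a joint): angle of the jaw at the pliers' +y side, rad: 0 at rest (ring closed), 0.109 where it meets its slightly springy stop, fully spread (a hard grip reads up to 0.15).
- jaw_right (a joint): the same for the jaw at the -y side: 0 at rest, 0.109 or a little more fully spread.
- bottle: bystander: white plastic bottle with a blue cap, 44 mm across, 100 mm tall. Origin: centre of its underside.
- jar: bystander: clear glass jar, 52 mm across, 60 mm tall. Origin: centre of its underside.
- beaker: bystander: clear beaker, 56 mm across, 70 mm tall. Origin: centre of its underside.
- weight_box: bystander: flat black box, 50 x 70 x 30 mm. Origin: centre of its underside.
- driver: bystander: screwdriver, 150 mm long, lying along its own x. Origin: under it.
- tube_box: bystander: white open box with partitions, 120 x 50 x 50 mm. Origin: centre of its underside.
- vial: bystander: small amber vial, 24 mm across, 55 mm tall. Origin: centre of its underside.

How it is judged:
On the way, in this order (a step that is already met when the one before it is completed fails the run):
1. the cap lies in the tray, let go (x of cap_mid in the frame of tray between -0.058 and 0.058 m and y of cap_mid in the frame of tray between -0.058 and 0.058 m and height (world z) of cap_mid below 0.05 m and contact force between the fingers and cap below 0.1 N and linear speed of cap below 0.05 m/s), for 0.2 s.
2. the ring, spread, is above the spindle's end, in line with it (value of joint each of jaw_left, jaw_right above 0.085 rad and horizontal distance between ring and groove below 0.012 m and z of ring in the frame of groove above 0.032 m), for 0.1 s.
At the end, for the whole second after the job is handed in: The robot still holds the pliers by the handles, upright within 7 degrees and at rest, both jaws spread by more than 0.085 rad, the ring's centre within 6 mm of the spindle's axis and within 4 mm of the groove's height; the cap lies inside the tray (value of joint each of jaw_left, jaw_right above 0.085 rad and horizontal distance between ring and groove below 0.006 m and z of ring in the frame of groove between -0.004 and 0.004 m and angle between pliers's own z axis and vertical below 0.12 rad and contact force between the fingers and pliers above 3 N and contact force between pliers and stand below 0.1 N and linear speed of pliers below 0.03 m/s and x of cap_mid in the frame of tray between -0.058 and 0.058 m and y of cap_mid in the frame of tray between -0.058 and 0.058 m and height (world z) of cap_mid below 0.05 m and contact force between the fingers and cap below 0.1 N); the arm keeps its last pose, push and grip.
It fails at once if a bystander is pushed more than 30 mm (distance of any of bottle, jar, beaker, weight_box, driver, tube_box, vial from where it was at the start of the episode above 0.03 m).
It also fails if it takes over 64 s, if anything falls off the work surface, if the arm or the gripper's body presses on something with over 40 N, if the wrist force passes 120 N, or if a joint passes its speed limit or range.

ROBOT

A 7-joint arm with a two-finger parallel gripper is mounted at the origin on the work surface. World frame = base frame: x ahead of the robot, y to its left, z up, the work surface at z = 0. Lengths are in m, angles in rad, forces in N, time in s.
With the tool pointing down it reaches from about 0.35 to 0.9 m from the base axis. Payload 8.1 kg.
Tool frame: the origin (TCP) lies at the very end of the fingers, on their centre line; the grasp point (between the pads) lies 19 mm behind it (grasp_offset is the distance from the TCP to the grasp point, in m); z points along the fingers, y is the line along which they close (so a half turn about z gives the same grasp; the last joint's range is limited). The gripper opens to 92 mm and grips with 3 to 60 N. Pads are 19 mm wide; open, the fingers measure 130 mm over their backs; the gripper's body (75 mm by 190 mm) begins 47 mm behind the grasp point.
Start: joints at [1.051, 0.434, 0.025, 1.573, -0.012, 1.134, -0.075], TCP at [0.253, -0.572, 0.227] pointing down, gripper open.
Joint ranges: [-2.62, 2.62], [-0.44, 2.09], [-1.27, 1.32], [0.08, 2.57], [-1.32, 4.46], [0.12, 2], [-2.74, 2.74]. Speed limits (rad/s): [2.22, 2.22, 3.01, 3.01, 3.14, 3.14, 3.14].

INTERFACE

Orientations are given as a rotation vector (axis times angle).
In Python, from cell import observe, get_image, camera_params, sign_off, silhouettes, grasp_offset gives the robot as it stands. The module is installed in compiled form; this text tells all that it offers.
- The arm moves only by the tool jog_arm, never from a script. Its argument "motion" is a list that holds one entry, the list of rows, each a list of 7 numbers: the shift along the tool's x, y, z in m, then the turn, a rotation vector about the tool's x, y, z in rad, then the closure, from -1 (fully open) to 1 (shut), so that 0 is half open. In form: [[[dx, dy, dz, wx, wy, wz, hand], ...]]. A call has 1 to 10 rows; each row is the pose to reach, as a shift and turn from the pose commanded when the call began, along the tool's axes at that moment; what a row does not reach only later rows make up. A row lasts 1/12 s, in which the tool goes at most 41.7 mm and 7.16 degrees, less where a joint would pass 70% of its speed; a pose out of reach is approached as far as the arm can. A call with a gripper value outside its range is refused whole. The fingers move at their own pace and stop on an object; "force" is the grip in N (left out, the last holds). Time passes only in rows, so rows that repeat a pose let the fingers close. It gives the time, the measured TCP pose, the force, the opening and the grip force at its end, in the units of the state.
- observe(): the state, without advancing time (a new reading comes with each control period).
- get_image(name): name is "scene" or "top" or "wrist"; returns the picture (420x560x3 uint8, red, green, blue); there is no depth.
- camera_params(name): a dict with "vertical_fov" (degrees; the focal length in pixels is half the picture's height over the tangent of half this angle, whatever the lens; pixels are square), "cx", "cy" (the principal point, pixels), "T" (4x4, takes a point from camera to world coordinates). Camera axes: x right, y down, z forward; pixel columns grow to the right and rows downward; lengths in m; the calibration is good to about 2 mm. A picture is of the moment at which its call begins: read the wrist's pose just before it. camera_params takes no time and is no camera call; for the wrist camera it gives the pose at the moment of the call.
- sign_off(): hands the job in; it is judged then, once.
Trained networks look in the newest picture that a camera, given by its name, has taken for a name from the list of things; names that differ only in an ending like _2 or _b are one class to them, and where a whole thing is asked for, a point or a joint stands for the part that bears it (a point fixed in the world has none). Each returns a list of dicts, best first, with "p" (0 to 1); they miss things now and then, are a little off and sometimes report something else, mostly with a low value. They report only what shows in the picture. A call takes as long as a camera call.
- silhouettes(query, camera): "mask" (420x560 bool, what is visible of it) and "pixel" ([column, row] in pixels, amid what is visible of it).
The state is a dict: "clock": time; "joints": joint angles; "dq": joint speeds; "joint_efforts": joint torques, N m; "position": TCP position; "ee_rot": TCP orientation; "force": force on the tool from outside, world axes, zero at the start; "ft_torque": the same for the moment, N m; "width": opening from 0.0 (shut) to 1.0 (fully open); "gripper_force": force on a finger pad.
Only numpy, scipy, OpenCV 4.12 (cv2) and the standard library are available. Lean on these libraries where they do the work, as an engineer would, in place of code of your own. Each camera call takes 0.05 s, during which the arm holds its last target. There are 200 camera calls.

## Working session

There is one attempt and no reset: what is moved stays moved. The work goes in short steps, Python scripts to look and compute and a tool call to move; the robot and the scene stay as the last step left them, time stands still between calls to the robot, and variables do not carry over. Pictures are saved under pics/ and viewed, at most 10 in all, crops included, and the job is handed in when it is done.

Besides the shell and the picture viewer there is one more tool, called after "Call:" by a JSON object that holds its "api" and its "payload", one argument or row to a line. jog_arm: Moves the arm, as the interface text tells. Its arguments: {"type":"object","properties":{"motion":{"type":"array"},"force":{"type":"number"}},"required":["motion"]}

```bash
mkdir -p pics
python3 - <<'E'
from cell import *
import cv2
s=observe();print({k:(v if not hasattr(v,'round') else v) for k,v in s.items()}, grasp_offset if not callable(grasp_offset) else grasp_offset())
for n in("scene","top"):
    im=get_image(n);cv2.imwrite(f"pics/{n}0.png",im[:,:,::-1]);c=camera_params(n);print(n,c)
    for q in("cap","tray","rotator","pliers","stand"):
        for d in silhouettes(q,n)[:2]:print(q,round(d["p"],2),d["pixel"],d["mask"].sum())
E
```

```text
{'clock': 0.0, 'joints': array([ 1.05137112,  0.43525911,  0.02497473,  1.57411171, -0.01161659,
        1.13401027, -0.07512858]), 'dq': array([-0.00013543,  0.00086664,  0.00142803,  0.00075033, -0.00050679,
       -0.00153673,  0.00191182]), 'joint_efforts': array([-3.00159363e-04, -6.67843151e+01,  9.85104404e-01, -3.14455819e+01,
       -6.04941719e-02,  4.29167377e-02,  1.46975090e-04]), 'position': array([ 0.25277411, -0.57102648,  0.2259169 ]), 'ee_rot': array([-3.07210490e+00, -6.49527507e-01,  7.39287007e-04]), 'force': array([ 0.97540867,  0.3029579 , -0.31107403]), 'ft_torque': array([ 0.00017123,  0.02350726, -0.03056007]), 'gripper_force': 0.0, 'width': 1.0011508453055429} 0.0188
scene {'vertical_fov': 45.217401279629996, 'cx': 278.04456371411123, 'cy': 214.1963776017486, 'T': array([[-0.41782789,  0.63648573, -0.64830993,  1.47707665],
       [ 0.90841265,  0.3039622 , -0.28704255,  0.42365645],
       [ 0.01436323, -0.70886733, -0.70519558,  1.10288356],
       [ 0.        ,  0.        ,  0.        ,  1.        ]])}
tray 0.85 [204.7, 193.0] 1359
rotator 0.9 [357.8, 258.7] 2051
stand 0.77 [290.7, 229.2] 804
top {'vertical_fov': 51.58061830175659, 'cx': 285.61524758575365, 'cy': 216.51316856694865, 'T': array([[ 0.00545943, -0.98323739,  0.18224827,  0.36367635],
       [-0.99998138, -0.00487108,  0.00367575, -0.00456575],
       [-0.00272638, -0.18226494, -0.98324568,  1.26183375],
       [ 0.        ,  0.        ,  0.        ,  1.        ]])}
cap 0.46 [190.7, 236.9] 190
tray 0.64 [384.5, 263.3] 2221
tray 0.25 [198.6, 238.1] 2431
rotator 0.74 [202.2, 240.4] 2514
pliers 0.61 [273.3, 241.2] 287
pliers 0.53 [334.9, 293.0] 474
stand 0.69 [275.8, 248.1] 925
```

View pics/scene0.png

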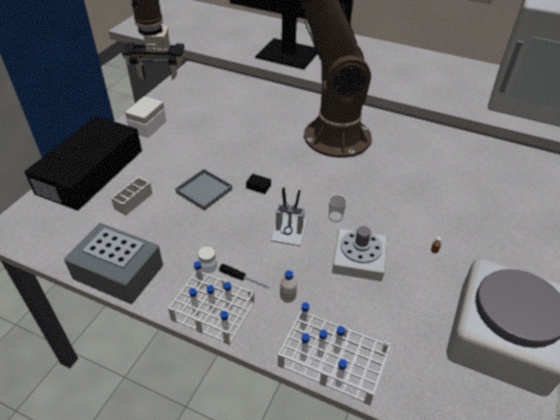

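View pics/top0.png

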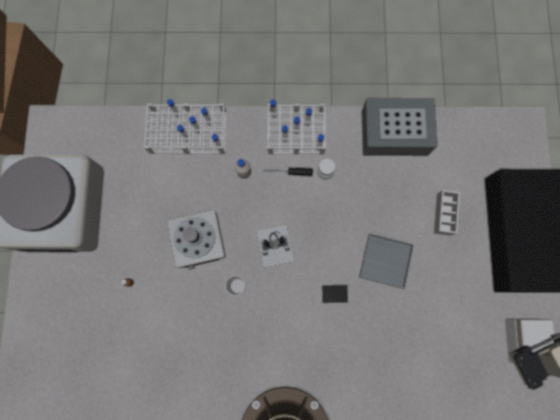

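The scene view shows the rotator with its cap at (363,237), the stand with the pliers at (289,222) with the ring towards the viewer, and the tray at (204,188). In the top view these are at (192,236), (275,242) and (386,261).

```bash
cat > h.py <<'E'
import numpy as np,cv2
from cell import *
from scipy.spatial.transform import Rotation as R
def onplane(cam,px,z,c=None):
    c=c or camera_params(cam);f=210/np.tan(np.radians(c["vertical_fov"]/2));T=c["T"]
    d=T[:3,:3]@np.array([(px[0]-c["cx"])/f,(px[1]-c["cy"])/f,1]);o=T[:3,3]
    return o+d*(z-o[2])/d[2]
def proj(cam,P,c=None):
    c=c or camera_params(cam);f=210/np.tan(np.radians(c["vertical_fov"]/2))
    p=np.linalg.inv(c["T"])@np.append(P,1);return np.array([c["cx"]+f*p[0]/p[2],c["cy"]+f*p[1]/p[2]])
def totool(dw):  # world shift in tool axes
    return R.from_rotvec(observe()["ee_rot"]).inv().apply(dw)
def axes(): return R.from_rotvec(observe()["ee_rot"]).as_matrix()
E
python3 - <<'E'
from h import *
np.set_printoptions(precision=4,suppress=True)
get_image("top")
for q,z in(("cap",.115),("tray",.02),("rotator",.045),("stand",.008),("pliers",.1)):
    d=silhouettes(q,"top")[0];m=d["mask"].astype(np.uint8)
    r=cv2.minAreaRect(cv2.findNonZero(m));b=cv2.boxPoints(r)
    print(q,d["p"],r);print(onplane("top",r[0],z));print(np.array([onplane("top",p,z)[:2] for p in b]))
im=get_image("top")[:,:,::-1]
cv2.imwrite("pics/crop1.png",cv2.resize(im[190:310,150:430],None,fx=2.85,fy=2.85,interpolation=cv2.INTER_CUBIC))
print(axes());print(camera_params("wrist"))
E
```

```text
cap 0.6 ((191.09999084472656, 234.80001831054688), (16.994115829467773, 13.86362075805664), 26.56505012512207)
[0.5254 0.2513 0.115 ]
[[0.5189 0.2795]
 [0.5524 0.2646]
 [0.532  0.223 ]
 [0.4987 0.2381]]
tray 0.93 ((386.1081848144531, 260.7901611328125), (47.86922073364258, 45.69334411621094), 13.240518569946289)
[ 0.4669 -0.2871  0.02  ]
[[ 0.4191 -0.2046]
 [ 0.5465 -0.2379]
 [ 0.5154 -0.3707]
 [ 0.3892 -0.3351]]
rotator 0.74 ((196.26658630371094, 239.8912811279297), (54.07775115966797, 51.1421012878418), 78.11134338378906)
[0.5209 0.2517 0.045 ]
[[0.5812 0.3414]
 [0.6125 0.2   ]
 [0.4617 0.1635]
 [0.4317 0.302 ]]
stand 0.92 ((274.41766357421875, 245.62940979003906), (38.72209167480469, 31.99724578857422), 77.47119140625)
[0.5101 0.0321 0.008 ]
[[ 0.555   0.0904]
 [ 0.576  -0.0006]
 [ 0.4658 -0.0254]
 [ 0.4454  0.0642]]
pliers 0.63 ((273.3653564453125, 240.173095703125), (15.962453842163086, 24.46991539001465), 74.74488067626953)
[0.5141 0.0324 0.1   ]
[[ 0.5261  0.07  ]
 [ 0.544   0.0065]
 [ 0.5022 -0.0051]
 [ 0.4845  0.0581]]
[[ 0.9144  0.4048  0.    ]
 [ 0.4048 -0.9144 -0.0001]
 [-0.      0.0001 -1.    ]]
{'vertical_fov': 59.52382291802721, 'cx': 279.9742756661162, 'cy': 205.824017758064, 'T': array([[ 0.4044, -0.8714, -0.2778,  0.33  ],
       [-0.9146, -0.3849, -0.1241, -0.5376],
       [ 0.0012,  0.3043, -0.9526,  0.3851],
       [ 0.    ,  0.    ,  0.    ,  1.    ]])}
```

View pics/crop1.png

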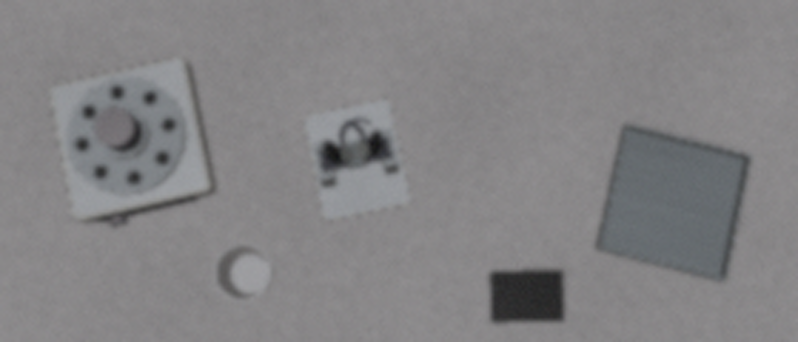

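The crop shows the cap at crop (118,128), the pliers with the ring on the image-up (+x) side of the stand, and the tray turned by about 13°. I'll head to the cap first.

Call:
{"api": "jog_arm", "payload": {
  "motion": [
    [[0.026, -0.029, 0, 0, 0, 0.05, -1], [0.052, -0.058, 0, 0, 0, 0.1, -1], [0.08, -0.088, 0, 0, 0, 0.15, -1], [0.107, -0.118, 0, 0, 0, 0.21, -1], [0.134, -0.148, 0, 0, 0, 0.21, -1], [0.161, -0.178, 0, 0, 0, 0.21, -1], [0.188, -0.208, 0, 0, 0, 0.21, -1], [0.215, -0.238, 0, 0, 0, 0.21, -1], [0.242, -0.268, 0, 0, 0, 0.21, -1], [0.268, -0.296, 0, 0, 0, 0.21, -1]]
  ]
}}

```text
clock: 1.78
position: [0.3785, -0.1903, 0.2271]
ee_rot: [3.124, 0.324, 0.001]
force: [1.7, -0.1, -0.1]
width: 0.999
gripper_force: 0.0
```

Run:
```python
from h import *
s=observe();p=s["position"];print(s["clock"],p,s["joints"],axes()[:,0],totool(np.array([.525,.251,.235])-p))
```

```text
1.7833 [ 0.37850932 -0.1902676   0.22709438] [ 0.49319414  0.11575132 -0.16877785  2.01944683  0.02317375  1.00724541
 -1.05065638] [9.78656021e-01 2.05504089e-01 6.80297886e-04] [ 0.23405166 -0.40173998 -0.00799525]
```

Call:
{"api": "jog_arm", "payload": {
  "motion": [
    [[0.02, -0.034, 0, 0, 0, 0, -1], [0.04, -0.069, 0, 0, 0, 0, -1], [0.06, -0.103, -0.002, 0, 0, 0, -1], [0.08, -0.138, -0.003, 0, 0, 0, -1], [0.1, -0.172, -0.004, 0, 0, 0, -1], [0.12, -0.207, -0.005, 0, 0, 0, -1], [0.14, -0.241, -0.006, 0, 0, 0, -1], [0.16, -0.276, -0.007, 0, 0, 0, -1], [0.18, -0.31, -0.008, 0, 0, 0, -1], [0.2, -0.345, -0.008, 0, 0, 0, -1]]
  ]
}}

```text
clock: 2.62
position: [0.5037, 0.1881, 0.2351]
ee_rot: [3.125, 0.323, 0.001]
force: [0.3, -0.2, -0.1]
width: 1.0
gripper_force: 0.0
```

Call:
{"api": "jog_arm", "payload": {
  "motion": [
    [[0.014, -0.024, 0, 0, 0, 0, -1], [0.026, -0.044, 0, 0, 0, 0, -1], [0.034, -0.057, 0, 0, 0, 0, -1], [0.034, -0.057, 0, 0, 0, 0, -1], [0.034, -0.057, 0, 0, 0, 0, -1]]
  ]
}}

```text
clock: 3.03
position: [0.5246, 0.2496, 0.2344]
ee_rot: [3.125, 0.326, -0.001]
force: [0.4, 0.1, -0.3]
width: 1.004
gripper_force: 0.0
```

Run:
```python
from h import *
s=observe();p=s["position"];print(s["clock"],p,s["joints"],axes()[:,0])
c=camera_params("wrist");im=get_image("wrist");cv2.imwrite("pics/w1.png",im[:,:,::-1])
for q in("cap","rotator","stand","pliers","ring","handles"):
    for d in silhouettes(q,"wrist")[:1]:print(q,d["p"],d["pixel"],cv2.minAreaRect(cv2.findNonZero(d["mask"].astype(np.uint8))))
print(proj("wrist",[.525,.251,.118],c))
```

```text
3.0333 [0.52457363 0.24964795 0.23441388] [-0.22276617  0.3972429  -0.43399132  1.64450252  0.17974685  1.1400679
 -2.06514015] [ 9.78423972e-01  2.06606470e-01 -5.45430513e-04]
cap 0.68 [277.1, 186.6] ((273.5, 188.0), (56.0, 47.0), 90.0)
rotator 0.98 [272.6, 159.1] ((273.60015869140625, 169.40768432617188), (146.0289306640625, 150.20704650878906), 88.53119659423828)
stand 0.95 [465.9, 219.6] ((488.6186218261719, 221.04000854492188), (99.55984497070312, 134.33425903320312), 89.20427703857422)
pliers 0.92 [501.5, 250.3] ((512.5, 231.5), (81.0, 93.0), 90.0)
ring 0.63 [275.1, 188.4] ((273.5, 188.0), (56.0, 47.0), 90.0)
handles 0.91 [504.0, 250.7] ((512.0, 231.5), (81.0, 94.0), 90.0)
[278.26942125 200.54685969]
```

View pics/w1.png

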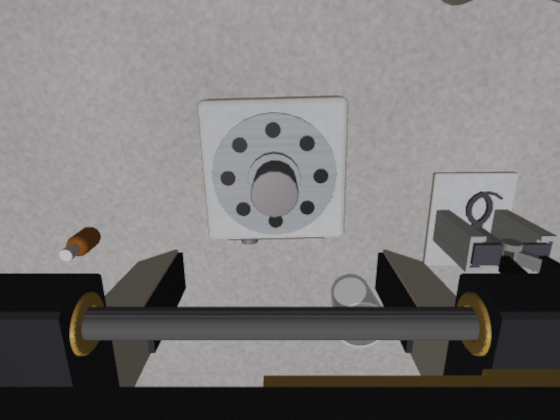

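The wrist view shows the cap's top disc centred near (275,194), the rotor disc near (274,174), and the stand base's left edge running (433,173)-(425,263) with its far edge at (433,173)-(516,173).

Run:
```python
from h import *
np.set_printoptions(precision=4,suppress=True)
s=observe();p=s["position"];
cap=onplane("wrist",(275,194),.118);print("cap",cap,"rotor",onplane("wrist",(274,174),.06))
a,b,c=[onplane("wrist",q,.008) for q in((433,173),(425,263),(516,173))]
print("stand",a,b,c,np.linalg.norm(a-c),np.arctan2(*(a-b)[[1,0]]),np.arctan2(*-(a-c)[[0,1]]) )
e=[onplane("wrist",q,.045) for q in((200,101),(347,97),(343,238),(209,239))]
print("house",e,np.mean(e[:],0))
print(totool(np.array([cap[0],cap[1],.088])-p))
```

```text
cap [0.53   0.2531 0.118 ] rotor [0.5324 0.2552 0.06  ]
stand [0.5564 0.087  0.008 ] [0.453  0.0612 0.008 ] [ 0.5745 -0.0001  0.008 ] 0.08900019089206618 0.2446391133784054 2.936749699244924
house [array([0.5819, 0.3343, 0.045 ]), array([0.6126, 0.2039, 0.045 ]), array([0.4778, 0.1722, 0.045 ]), array([0.4488, 0.3064, 0.045 ])] [0.5303 0.2542 0.045 ]
[ 0.0059 -0.0038  0.147 ]
```

Call:
{"api": "jog_arm", "payload": {
  "motion": [
    [[0.006, -0.004, 0.03, 0, 0, 0, -0.5], [0.006, -0.004, 0.065, 0, 0, 0, -0.3], [0.006, -0.004, 0.1, 0, 0, 0, -0.2], [0.006, -0.004, 0.127, 0, 0, 0, -0.1], [0.006, -0.004, 0.143, 0, 0, 0, 0], [0.006, -0.004, 0.147, 0, 0, 0, 0.3], [0.006, -0.004, 0.147, 0, 0, 0, 1], [0.006, -0.004, 0.147, 0, 0, 0, 1], [0.006, -0.004, 0.147, 0, 0, 0, 1], [0.006, -0.004, 0.147, 0, 0, 0, 1]]
  ],
  "force": 12
}}

```text
clock: 4.22
position: [0.5307, 0.2547, 0.0892]
ee_rot: [-3.124, -0.324, -0.004]
force: [0.5, 0.0, -0.4]
width: 0.415
gripper_force: 12.0
```

Call:
{"api": "jog_arm", "payload": {
  "motion": [
    [[0, 0, -0.02, 0, 0, 0, 1], [0, 0, -0.055, 0, 0, 0, 1], [0, 0, -0.095, 0, 0, 0, 1], [-0.003, 0.009, -0.13, 0, 0, 0, 1], [-0.012, 0.035, -0.15, 0, 0, 0, 1], [-0.024, 0.071, -0.155, 0, 0, 0, 1], [-0.036, 0.107, -0.155, 0, 0, 0, 1], [-0.048, 0.143, -0.155, 0, 0, 0, 1], [-0.06, 0.179, -0.155, 0, 0, 0, 1], [-0.072, 0.215, -0.155, 0, 0, 0, 1]]
  ]
}}

```text
clock: 5.05
position: [0.5032, 0.0274, 0.244]
ee_rot: [3.124, 0.324, 0.003]
force: [0.9, -1.0, -0.6]
width: 0.417
gripper_force: 12.0
```

Call:
{"api": "jog_arm", "payload": {
  "motion": [
    [[-0.012, 0.036, 0, 0, 0, 0, 1], [-0.024, 0.072, 0, 0, 0, 0, 1], [-0.036, 0.108, 0, 0, 0, 0, 1], [-0.048, 0.144, 0, 0, 0, 0, 1], [-0.06, 0.18, 0, 0, 0, 0, 1], [-0.072, 0.216, 0, 0, 0, 0, 1], [-0.084, 0.252, 0, 0, 0, 0, 1], [-0.095, 0.28, 0, 0, 0, 0, 1], [-0.103, 0.302, 0, 0, 0, 0, 1], [-0.103, 0.302, 0, 0, 0, 0, 1]]
  ]
}}

```text
clock: 5.88
position: [0.4628, -0.2938, 0.2435]
ee_rot: [3.123, 0.312, 0.0]
force: [-0.7, -0.3, 0.3]
width: 0.419
gripper_force: 12.0
```

Run:
```python
from h import *
np.set_printoptions(precision=4,suppress=True)
s=observe();p=s["position"];print(p,s["width"],s["gripper_force"],s["joints"],axes()[:,0])
get_image("wrist")
for q in("tray","cap"):
    for d in silhouettes(q,"wrist")[:1]:
        r=cv2.minAreaRect(cv2.findNonZero(d["mask"].astype(np.uint8)));print(q,d["p"],d["pixel"],r)
        if q=="tray":print([onplane("wrist",x,.02)[:2] for x in cv2.boxPoints(r)],onplane("wrist",r[0],.02))
print(totool(np.array([.467,-.287,.021])-p))
```

```text
[ 0.4628 -0.2938  0.2435] 0.4186692652032711 11.997133260592818 [ 0.621   0.3076 -0.2008  1.7266  0.0705  1.1124 -0.9731] [ 0.9802  0.198  -0.0002]
tray 0.85 [272.6, 159.6] ((275.8725280761719, 160.64588928222656), (129.22940063476562, 124.971435546875), 25.20112419128418)
[array([ 0.4263, -0.1988]), array([ 0.551 , -0.2349]), array([ 0.5228, -0.3615]), array([ 0.3891, -0.3364])] [ 0.4757 -0.2821  0.02  ]
cap 0.8 [279.5, 273.2] ((276.226806640625, 287.05853271484375), (119.64112091064453, 90.0975112915039), 77.90524291992188)
[ 0.0052 -0.0059  0.2225]
```

Call:
{"api": "jog_arm", "payload": {
  "motion": [
    [[0.01, -0.0075, 0.03, 0, 0, 0, 1], [0.01, -0.0075, 0.07, 0, 0, 0, 1], [0.01, -0.0075, 0.11, 0, 0, 0, 1], [0.01, -0.0075, 0.15, 0, 0, 0, 1], [0.01, -0.0075, 0.18, 0, 0, 0, 1], [0.01, -0.0075, 0.205, 0, 0, 0, 1], [0.01, -0.0075, 0.218, 0, 0, 0, 1], [0.01, -0.0075, 0.223, 0, 0, 0, 1], [0.01, -0.0075, 0.223, 0, 0, 0, 1], [0.01, -0.0075, 0.223, 0, 0, 0, 1]]
  ]
}}

```text
clock: 6.87
position: [0.4739, -0.2769, 0.0203]
ee_rot: [-3.124, -0.327, -0.001]
force: [0.5, -0.7, 0.2]
width: 0.42
gripper_force: 12.0
```

Call:
{"api": "jog_arm", "payload": {
  "motion": [
    [[0, 0, 0, 0, 0, 0, 0], [0, 0, 0, 0, 0, 0, -0.25], [0, 0, 0, 0, 0, 0, -0.25], [0, 0, 0, 0, 0, 0, -0.25], [0, 0, -0.02, 0, 0, 0, -0.25], [0, 0, -0.055, 0, 0, 0, -0.25], [0, 0, -0.095, 0, 0, 0, -1], [0, 0, -0.135, 0, 0, 0, -1], [0, 0, -0.175, 0, 0, 0, -1], [0, 0, -0.215, 0, 0, 0, -1]]
  ]
}}

```text
clock: 7.7
position: [0.4725, -0.2781, 0.2371]
ee_rot: [3.125, 0.324, 0.001]
force: [1.8, -0.5, 0.0]
width: 0.868
gripper_force: 0.0
```

Run:
```python
from h import *
np.set_printoptions(precision=4,suppress=True)
s=observe();p=s["position"];print(s["clock"],p,s["width"])
get_image("wrist")
for d in silhouettes("cap","wrist")[:2]: print(d["p"],d["pixel"],onplane("wrist",d["pixel"],.04))
print(totool(np.array([.50,.036,.25])-p))
```

```text
7.7 [ 0.4725 -0.2781  0.2371] 0.8679854680080837
0.69 [280.6, 174.2] [ 0.4808 -0.281   0.04  ]
[ 0.0915 -0.3017 -0.0143]
```

Call:
{"api": "jog_arm", "payload": {
  "motion": [
    [[0.007, -0.022, -0.01, 0, 0, 0, -1], [0.018, -0.06, -0.02, 0, 0, 0, -1], [0.03, -0.098, -0.025, 0, 0, 0, -1], [0.041, -0.136, -0.03, 0, 0, 0, -1], [0.053, -0.174, -0.033, 0, 0, 0, -1], [0.064, -0.212, -0.033, 0, 0, 0, -1], [0.076, -0.25, -0.033, 0, 0, 0, -1], [0.085, -0.28, -0.033, 0, 0, 0, -1], [0.0915, -0.302, -0.033, 0, 0, 0, -1], [0.0915, -0.302, -0.033, 0, 0, 0, -1]]
  ]
}}

```text
clock: 8.63
position: [0.5002, 0.0422, 0.2679]
ee_rot: [-3.121, -0.336, -0.001]
force: [-0.3, 1.1, 0.2]
width: 1.0
gripper_force: 0.0
```

Call:
{"api": "jog_arm", "payload": {
  "motion": [
    [[0, 0, 0, 0, 0, 0, -1], [0, 0, 0, 0, 0, 0, -1]]
  ]
}}

```text
clock: 8.8
position: [0.5003, 0.0352, 0.2675]
ee_rot: [3.124, 0.323, -0.001]
force: [-0.5, -0.0, 0.4]
width: 1.002
gripper_force: 0.0
```

Run:
```python
from h import *
np.set_printoptions(precision=4,suppress=True)
s=observe();p=s["position"];print(s["clock"],p,axes())
c=camera_params("wrist");print(c["T"].tolist());im=get_image("wrist");cv2.imwrite("pics/w2.png",im[:,:,::-1])
for q in("stand","pliers","ring","handles","jaw_left","jaw_right"):
    for d in silhouettes(q,"wrist")[:1]:print(q,d["p"],d["pixel"],cv2.minAreaRect(cv2.findNonZero(d["mask"].astype(np.uint8))))
```

```text
8.8 [0.5003 0.0352 0.2675] [[ 0.9788  0.2047 -0.0003]
 [ 0.2047 -0.9788 -0.0007]
 [-0.0005  0.0006 -1.    ]]
[[0.20440653198947273, -0.9324951543512641, -0.29777635364723914, 0.5826726869479779], [-0.9788846387123208, -0.1941959725131151, -0.06381840136458551, 0.05274225700156214], [0.0016833814429851835, 0.3045335964570976, -0.9525001075358575, 0.4257688933862636], [0.0, 0.0, 0.0, 1.0]]
stand 0.88 [285.0, 135.6] ((286.1136474609375, 152.32972717285156), (97.15740966796875, 83.56108856201172), 88.18170166015625)
pliers 0.64 [283.9, 174.6] ((286.0, 164.0), (82.0, 72.0), 90.0)
ring 0.75 [285.6, 174.7] ((285.9211730957031, 163.76797485351562), (83.58837890625, 72.17330932617188), 89.04515838623047)
handles 0.82 [288.4, 170.9] ((286.5, 163.5), (83.0, 73.0), 90.0)
jaw_left 0.85 [268.8, 177.8] ((276.2220153808594, 163.77569580078125), (26.10715675354004, 92.1648941040039), 20.89776611328125)
```

View pics/w2.png

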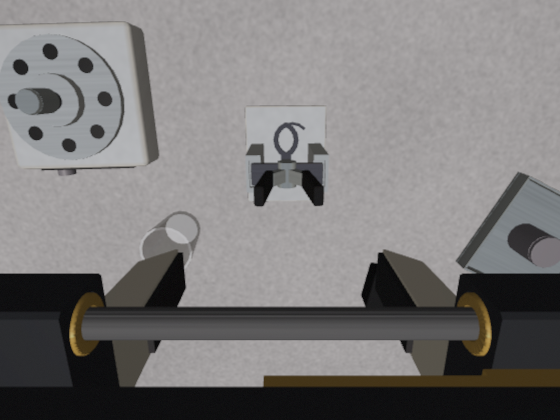

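The wrist view shows the cap standing in the tray at (540,245), the pliers' handles' tops near (262,195) and (316,195), the guard at about (287,172), the ring at (286,140), and the stand's base far edge at (247,107)-(326,107).

Run:
```python
import cv2
im=cv2.imread("pics/w2.png");cv2.imwrite("pics/w2c.png",cv2.resize(im[95:215,210:360],None,fx=5,fy=5,interpolation=cv2.INTER_CUBIC))
```

```text
(no output)
```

View pics/w2c.png

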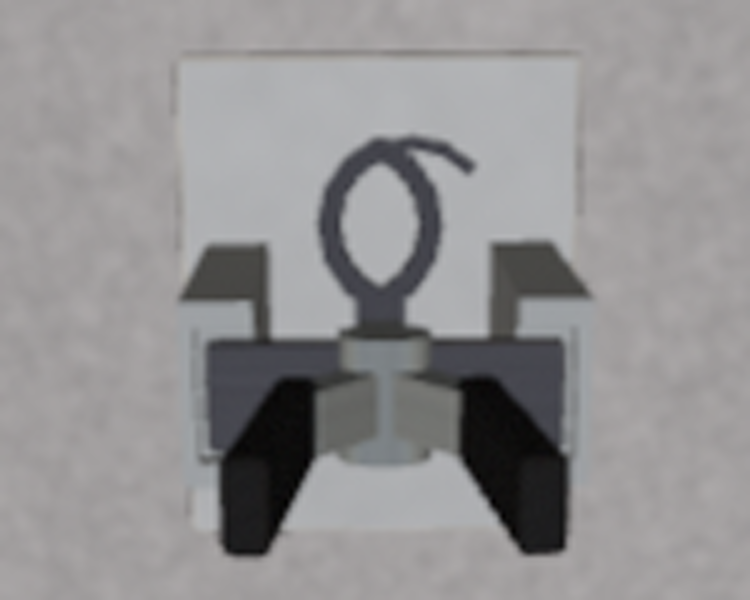

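The crop shows the handle tops with outer corners at crop (222,460-552) and (566,460-550), the guard bar at x 208-563, y 338-450, and the closed ring centred at (380,222).

Run:
```python
from h import *
np.set_printoptions(precision=4,suppress=True)
p=observe()["position"]
g=lambda x,y,z:onplane("wrist",(210+x/5,95+y/5),z)
yaw=lambda l,r:np.arctan2((r-l)[0],-(r-l)[1])
L=[g(222,460,.163),g(222,552,.163)];Rr=[g(566,460,.163),g(566,550,.163)]
h=np.mean(L+Rr,0);print("handles",h,np.linalg.norm(L[0]-Rr[0]),np.linalg.norm(L[0]-L[1]),"yaw",yaw(L[0],Rr[0]),yaw(L[1],Rr[1]))
G=[g(208,450,.086),g(563,450,.086),g(208,338,.086),g(563,338,.086)]
print("guard",np.mean(G,0),np.linalg.norm(G[0]-G[1]),yaw(G[0],G[1]),yaw(G[2],G[3]))
B=[g(179,55,.008),g(578,55,.008)];print("base",np.linalg.norm(B[0]-B[1]),yaw(*B),np.mean(B,0))
r=g(380,222,.023);print("ring",r)
gp=np.mean(G,0)
print(np.arctan2(*(r-gp)[[1,0]]),np.linalg.norm((r-gp)[:2]))
for t in(h,gp):print(totool(np.array([t[0],t[1],.111])-p))
```

```text
handles [0.5094 0.0304 0.163 ] 0.050893986675440345 0.014283297590057458 yaw 0.20483997222673703 0.21087264651701718
guard [0.509  0.0301 0.086 ] 0.06778043735944568 0.20484720115426433 0.20492651039918064
base 0.08773913639513423 0.20511424733585942 [0.5664 0.0424 0.008 ]
ring [0.5326 0.0351 0.023 ]
0.20937440245643743 0.024146646029891413
[0.0077 0.0067 0.1567]
[0.0073 0.0069 0.1567]
```

Call:
{"api": "jog_arm", "payload": {
  "motion": [
    [[0.0075, 0.0068, 0.02, 0, 0, 0, -1], [0.0075, 0.0068, 0.05, 0, 0, 0, -1], [0.0075, 0.0068, 0.08, 0, 0, 0, -1], [0.0075, 0.0068, 0.11, 0, 0, 0, -1], [0.0075, 0.0068, 0.135, 0, 0, 0, -1], [0.0075, 0.0068, 0.15, 0, 0, 0, -1], [0.0075, 0.0068, 0.1565, 0, 0, 0, -1], [0.0075, 0.0068, 0.1565, 0, 0, 0, -1], [0.0075, 0.0068, 0.1565, 0, 0, 0, -1]]
  ],
  "force": 25
}}

```text
clock: 9.9
position: [0.5096, 0.0309, 0.1118]
ee_rot: [-3.125, -0.324, -0.001]
force: [-0.2, 0.1, 0.8]
width: 1.0
gripper_force: 0.0
```

Call:
{"api": "jog_arm", "payload": {
  "motion": [
    [[0, 0, 0, 0, 0, 0, -0.3], [0, 0, 0, 0, 0, 0, -0.1], [0, 0, 0, 0, 0, 0, 0.1], [0, 0, 0, 0, 0, 0, 0.3], [0, 0, 0, 0, 0, 0, 0.6], [0, 0, 0, 0, 0, 0, 1], [0, 0, 0, 0, 0, 0, 1], [0, 0, 0, 0, 0, 0, 1], [0, 0, 0, 0, 0, 0, 1]]
  ],
  "force": 25
}}

```text
clock: 10.65
position: [0.5097, 0.031, 0.1117]
ee_rot: [3.125, 0.324, 0.002]
force: [-0.6, -0.7, 8.8]
width: 0.401
gripper_force: 6.5
```

Call:
{"api": "jog_arm", "payload": {
  "motion": [
    [[0, 0, 0, 0, 0, 0, 1], [0, 0, 0, 0, 0, 0, 1], [0, 0, 0, 0, 0, 0, 1], [0, 0, 0, 0, 0, 0, 1]]
  ],
  "force": 25
}}

```text
clock: 10.98
position: [0.5098, 0.0308, 0.1118]
ee_rot: [3.125, 0.324, 0.002]
force: [-1.2, -1.3, 7.3]
width: 0.381
gripper_force: 25.0
```

Call:
{"api": "jog_arm", "payload": {
  "motion": [
    [[0, 0, -0.01, 0, 0, 0, 1], [0, 0, -0.03, 0, 0, 0, 1], [0, 0, -0.055, 0, 0, 0, 1], [0, 0, -0.085, 0, 0, 0, 1], [0, 0, -0.115, 0, 0, 0, 1], [0, 0, -0.135, 0, 0, 0, 1], [0, 0, -0.145, 0, 0, 0, 1], [0, 0, -0.148, 0, 0, 0, 1], [0, 0, -0.148, 0, 0, 0, 1]]
  ]
}}

```text
clock: 11.73
position: [0.5091, 0.0309, 0.2592]
ee_rot: [3.125, 0.324, 0.0]
force: [-0.3, -0.3, -2.0]
width: 0.38
gripper_force: 25.0
```

Run:
```python
from h import *
np.set_printoptions(precision=4,suppress=True)
s=observe();p=s["position"];print(s["clock"],p,axes(),s["width"],s["gripper_force"],s["force"])
# expected: ring if pliers held ideally
A=axes();off=.0188+0
print("ring exp",p+A[:,0]*.024+np.array([0,0,-.088]))
t=np.array([.531,.2542]);d=np.append(t-(p+A[:,0]*.024)[:2],0);print(totool(d))
c=camera_params("wrist");im=get_image("wrist");print(proj("wrist",p+A[:,0]*.024+np.array([0,0,-.088]),c))
cv2.imwrite("pics/w3.png",im[:,:,::-1])
```

```text
11.7333 [0.5091 0.0309 0.2592] [[ 0.9787  0.2052  0.0001]
 [ 0.2052 -0.9787 -0.0001]
 [ 0.0001  0.0001 -1.    ]] 0.38023991455504424 24.989030063152313 [-0.2972 -0.2686 -2.0321]
ring exp [0.5325 0.0358 0.1712]
[ 0.0433 -0.214  -0.    ]
[279.8591 180.2124]
```

View pics/w3.png

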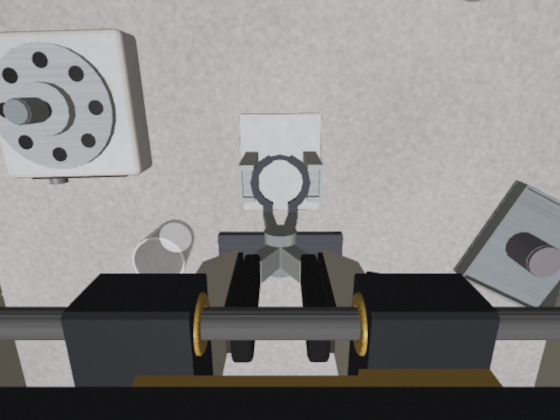

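The pliers are out of the stand and upright, with the spread ring centred at (280,182), as predicted.

Call:
{"api": "jog_arm", "payload": {
  "motion": [
    [[0.003, -0.012, 0, 0, 0, 0, 1], [0.008, -0.04, 0, 0, 0, 0, 1], [0.014, -0.07, 0, 0, 0, 0, 1], [0.021, -0.105, 0, 0, 0, 0, 1], [0.028, -0.14, 0.005, 0, 0, 0, 1], [0.034, -0.17, 0.012, 0, 0, 0, 1], [0.039, -0.195, 0.018, 0, 0, 0, 1], [0.042, -0.208, 0.022, 0, 0, 0, 1], [0.0433, -0.214, 0.025, 0, 0, 0, 1], [0.0433, -0.214, 0.025, 0, 0, 0, 1]]
  ]
}}

```text
clock: 12.62
position: [0.5063, 0.2501, 0.2319]
ee_rot: [3.124, 0.328, -0.006]
force: [-0.6, -1.4, -2.1]
width: 0.38
gripper_force: 25.0
```

Call:
{"api": "jog_arm", "payload": {
  "motion": [
    [[0, 0, 0, 0, 0, 0, 1], [0, 0, 0, 0, 0, 0, 1]]
  ]
}}

```text
clock: 12.78
position: [0.508, 0.2475, 0.2338]
ee_rot: [3.124, 0.321, -0.001]
force: [-0.2, 0.5, -1.7]
width: 0.378
gripper_force: 25.0
```

Run:
```python
from h import *
np.set_printoptions(precision=4,suppress=True)
s=observe();p=s["position"];print(s["clock"],p,axes()[:,0],s["width"],s["gripper_force"])
A=axes()
c=camera_params("wrist");im=get_image("wrist");r=p+A[:,0]*.024+np.array([0,0,-.088]);print(r,proj("wrist",r,c))
for z in(.06,.072,.108):print(z,proj("wrist",[.531,.2542,z],c))
cv2.imwrite("pics/w4.png",cv2.resize(im[80:280,160:400,::-1],None,fx=3,fy=3,interpolation=cv2.INTER_CUBIC))
```

```text
12.7833 [0.508  0.2475 0.2338] [ 0.9791  0.2034 -0.0007] 0.37764165079739376 24.989058673381805
[0.5315 0.2524 0.1458] [279.7476 180.1207]
0.06 [277.5068 157.8176]
0.072 [277.4505 160.2756]
0.108 [277.255  168.8162]
```

View pics/w4.png

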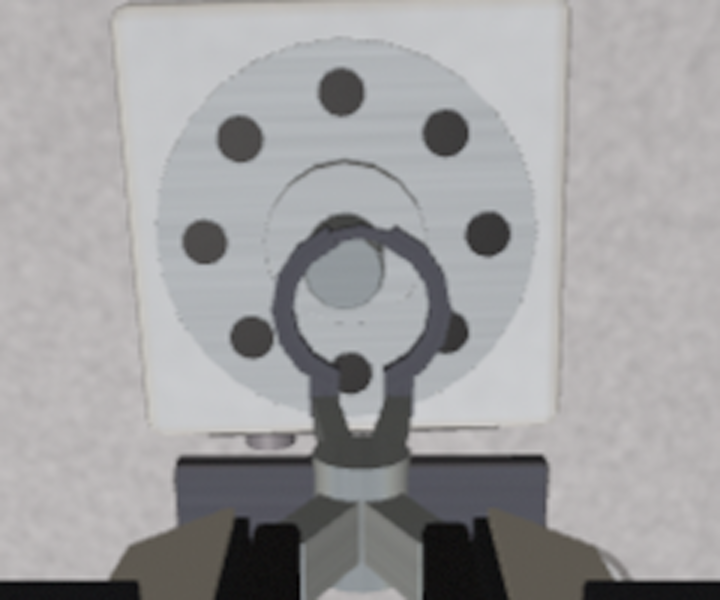

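The crop shows the ring centred at crop (361,310), i.e. pixel (280.3,183.3), and the spindle's end at crop (345,270), i.e. pixel (275,170).

Run:
```python
from h import *
np.set_printoptions(precision=4,suppress=True)
p=observe()["position"];A=axes()
a=onplane("wrist",(275,170),.108);z=p[2]-.088
for r in((280.3,183.3),(280,182)):
  b=onplane("wrist",r,z);d=a-b;d[2]=0;print(a,b,totool(d))
print(p,z)
```

```text
[0.5299 0.2558 0.108 ] [0.5296 0.2516 0.1461] [ 0.0012 -0.0041 -0.    ]
[0.5299 0.2558 0.108 ] [0.5304 0.252  0.1461] [ 0.0002 -0.0039 -0.    ]
[0.5081 0.2475 0.2341] 0.14613213147439488
```

Call:
{"api": "jog_arm", "payload": {
  "motion": [
    [[0.0008, -0.004, 0.006, 0, 0, 0, 1], [0.0008, -0.004, 0.014, 0, 0, 0, 1], [0.0008, -0.004, 0.021, 0, 0, 0, 1], [0.0008, -0.004, 0.024, 0, 0, 0, 1], [0.0008, -0.004, 0.024, 0, 0, 0, 1], [0.0008, -0.004, 0.024, 0, 0, 0, 1]]
  ]
}}

```text
clock: 13.33
position: [0.5075, 0.2532, 0.2099]
ee_rot: [3.125, 0.324, -0.001]
force: [-0.6, 0.1, -2.5]
width: 0.384
gripper_force: 25.0
```

Run:
```python
from h import *
np.set_printoptions(precision=4,suppress=True)
s=observe();p=s["position"];print(s["clock"],p,axes()[:,0],s["width"],s["gripper_force"],s["force"])
c=camera_params("wrist");im=get_image("wrist")
cv2.imwrite("pics/w5.png",cv2.resize(im[140:240,220:340,::-1],None,fx=6,fy=6,interpolation=cv2.INTER_CUBIC))
```

```text
13.3333 [0.5075 0.2532 0.2099] [ 0.9787  0.2052 -0.0007] 0.3844795138965651 24.98917132616043 [-0.6241  0.0954 -2.4677]
```

View pics/w5.png

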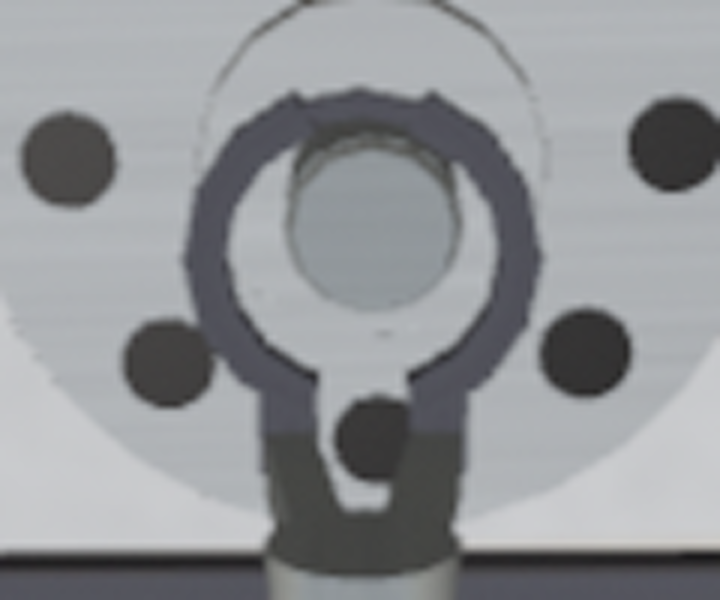

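The crop shows the ring centred at about (363,255), i.e. pixel (280.5,182.5), and the spindle's end at (374,229), i.e. pixel (282.3,178.2).

Run:
```python
from h import *
np.set_printoptions(precision=4,suppress=True)
p=observe()["position"];z=p[2]-.088
a=onplane("wrist",(282.3,178.2),.108);b=onplane("wrist",(280.5,182.5),z);d=a-b;d[2]=0;print(a,b,totool(d),p)
```

```text
[0.5296 0.2561 0.108 ] [0.5297 0.2575 0.1222] [-0.0003  0.0013  0.    ] [0.5077 0.2534 0.2102]
```

Call:
{"api": "jog_arm", "payload": {
  "motion": [
    [[0, 0.0013, 0, 0, 0, 0, 1], [0, 0.0013, 0.005, 0, 0, 0, 1], [0, 0.0013, 0.011, 0, 0, 0, 1], [0, 0.0013, 0.017, 0, 0, 0, 1], [0, 0.0013, 0.022, 0, 0, 0, 1], [0, 0.0013, 0.022, 0, 0, 0, 1], [0, 0.0013, 0.022, 0, 0, 0, 1]]
  ]
}}

```text
clock: 13.97
position: [0.5076, 0.252, 0.1877]
ee_rot: [3.124, 0.324, -0.002]
force: [-0.8, 0.2, -2.9]
width: 0.385
gripper_force: 25.0
```

Run:
```python
from h import *
np.set_printoptions(precision=4,suppress=True)
s=observe();print(s["position"],s["force"],s["width"],axes()[:,2])
```

```text
[0.5076 0.252  0.1877] [-0.7909  0.1524 -2.9268] 0.3849105756122958 [-0.0009 -0.0005 -1.    ]
```

Call:
{"api": "jog_arm", "payload": {
  "motion": [
    [[0, 0, 0.006, 0, 0, 0, 1], [0, 0, 0.012, 0, 0, 0, 1], [0, 0, 0.018, 0, 0, 0, 1], [0, 0, 0.0225, 0, 0, 0, 1], [0, 0, 0.0225, 0, 0, 0, 1], [0, 0, 0.0225, 0, 0, 0, 1], [0, 0, 0.0225, 0, 0, 0, 1]]
  ]
}}

```text
clock: 14.55
position: [0.508, 0.2522, 0.1658]
ee_rot: [-3.125, -0.324, -0.0]
force: [-0.2, 0.1, -2.9]
width: 0.387
gripper_force: 25.0
```

Run:
```python
from h import *
s=observe();print(s["clock"],s["position"],s["force"],s["width"],s["gripper_force"])
im=get_image("wrist");s=get_image("scene")[200:280,310:410,::-1]
a=cv2.resize(im[140:240,220:340,::-1],(480,400));b=cv2.resize(s,(320,256),interpolation=cv2.INTER_CUBIC)
o=np.zeros((400,800,3),np.uint8);o[:,:480]=a;o[:256,480:]=b;cv2.imwrite("pics/w6.png",o)
```

```text
14.55 [0.50799012 0.25217305 0.16581849] [-0.15992891  0.14900716 -2.93240143] 0.38658444482075943 24.989199936389923
```

View pics/w6.png

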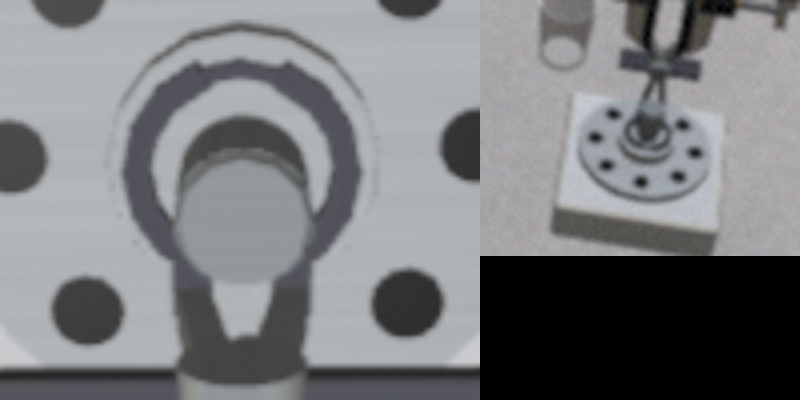

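The ring looks concentric with the spindle and boss. I'll lower it a little to confirm the height by touch.

Call:
{"api": "jog_arm", "payload": {
  "motion": [
    [[0, 0, 0.001, 0, 0, 0, 1], [0, 0, 0.002, 0, 0, 0, 1], [0, 0, 0.002, 0, 0, 0, 1], [0, 0, 0.002, 0, 0, 0, 1]]
  ]
}}

```text
clock: 14.98
position: [0.5079, 0.2521, 0.1637]
ee_rot: [3.125, 0.324, -0.0]
force: [0.2, -0.3, -1.8]
width: 0.378
gripper_force: 25.0
```

Call:
{"api": "jog_arm", "payload": {
  "motion": [
    [[0, 0, 0.0005, 0, 0, 0, 1], [0, 0, 0.001, 0, 0, 0, 1], [0, 0, 0.001, 0, 0, 0, 1], [0, 0, 0.001, 0, 0, 0, 1]]
  ]
}}

```text
clock: 15.32
position: [0.5079, 0.2522, 0.163]
ee_rot: [-3.125, -0.324, -0.0]
force: [-1.6, -1.6, 1.9]
width: 0.384
gripper_force: 25.0
```

Contact came at TCP z = 0.163, so the ring is on the boss at the predicted height. I'll back off 1.5 mm and hand in.

Call:
{"api": "jog_arm", "payload": {
  "motion": [
    [[0, 0, -0.0015, 0, 0, 0, 1], [0, 0, -0.0015, 0, 0, 0, 1], [0, 0, -0.0015, 0, 0, 0, 1], [0, 0, -0.0015, 0, 0, 0, 1], [0, 0, -0.0015, 0, 0, 0, 1], [0, 0, -0.0015, 0, 0, 0, 1]]
  ]
}}

```text
clock: 15.82
position: [0.5079, 0.252, 0.1641]
ee_rot: [3.125, 0.324, -0.0]
force: [0.1, -0.4, -3.2]
width: 0.384
gripper_force: 25.0
```

```bash
python3 -c "
from cell import *
s=observe();print(s['position'],s['force'],s['width'],s['gripper_force']);print(sign_off())"
```

```text
[0.50787787 0.25204215 0.16408317] [ 0.08217355 -0.44653101 -3.20825018] 0.3838269003384336 24.989157021045685
the job is handed in; nothing more can be done
None
```

The job is handed in, with no verdict returned: the cap is standing in the tray, and the pliers are held squeezed and upright with the spread ring around the groove, about 1 mm above the boss, after 15.8 s.

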